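# Hang the matching marking template on its two-post stand

### The job

Put away the marking template that fits the stand: of the two dark metal templates lying on the worktop, take the one whose two round holes are as far apart as the stand's two posts, and hang it on the posts, one post through each hole, so that it lies flat on the stand's base. Lower it all the way before letting go, do not drop it, and leave the other template where it lies.

Things in the scene. Friction and masses are not known exactly. Their poses are not given: they have to be found in the camera images.
- long_template: the template that fits: dark metal plate 170 mm long (its y), 90 wide (x), 6 thick, up to 0.35 kg. Two 30 mm round holes at y = +55 and -55 (x = 0); a 10 x 130 slot along each long edge. Black handle in the middle: 14 thick (x), 36 long (y), top 44 above the plate's underside, foot 26 x 40 up to 10 above it. Origin: centre of the underside, z up. Same either way round.
- short_template: the other template, to be left alone: same plate width, thickness and handle, but 126 mm long with its two 30 mm holes only 72 mm apart, so it does not fit the posts. Origin: centre of its underside, y along its length, z up.
- stand: fixed stand: grey base block 190 mm long (its y), 90 wide (x), 18 high. Two upright steel posts, 10 mm diameter, round-tipped, at y = +55 and -55 (x = 0), rise 40 above the base's top, to 58 above the worktop. Origin: centre of the underside, z up. A template hung on it has its underside 18 above this origin and 10 mm of play round each post.
Mind the look-alikes: they are no part of the job. Leave any turquoise look-alike of the long_template alone.

How it is judged:
At the end, for the whole second after the job is handed in: The long template lies flat (within 3 degrees) on the stand's base, its underside within 4 mm of the base's top, centred within 14 mm and 14 degrees of the stand, with a post through each hole; it is at rest, and the short template is within 30 mm of where it lay (horizontal distance between long_template and stand below 0.014 m and angle between the y axis of long_template and the y axis of stand, either way round below 0.25 rad and z of long_template in the frame of stand between 0.014 and 0.022 m and angle between long_template's own z axis and vertical below 0.06 rad and linear speed of long_template below 0.02 m/s and distance of short_template from where it was at the start of the episode below 0.03 m); the robot touches nothing.
It fails at once if the long template was dropped (falling freely at over 0.6 m/s, as from about 20 mm) (contact force between the fingers and long_template below 0.05 N and linear speed of long_template above 0.6 m/s).
It fails at once if the short template was moved by over 30 mm (distance of short_template from where it was at the start of the episode above 0.03 m).
It also fails if it takes over 38 s, if anything falls off the work surface, if the arm or the gripper's body presses on something with over 40 N, if the wrist force passes 120 N, or if a joint passes its speed limit or range.

### The arm

A 7-joint arm with a two-finger parallel gripper is mounted at the origin on a cart in front of the work surface, level with it; the furniture and walls round the work are solid. World frame = base frame: x ahead of the robot, y to its left, z up, the work surface at z = 0. Lengths are in m, angles in rad, forces in N, time in s.
With the tool pointing down it reaches from about 0.4 to 0.85 m from the base axis. Payload 10.4 kg.
Tool frame: the origin (TCP) lies at the centre of the arm's flange, where the gripper is bolted on; the fingertips stand 182 mm ahead of it and the grasp point (between the pads) lies 164 mm ahead of it; z points along the fingers, y is the line along which they close (so a half turn about z gives the same grasp; the last joint's range is limited). The gripper opens to 87 mm and grips with 3 to 60 N. Pads are 19 mm wide; open, the fingers measure 117 mm over their backs; the gripper's body (75 mm by 190 mm) begins 51 mm behind the grasp point.
Start: joints at [1.213, 0.332, -0.065, 1.46, 0.022, 1.35, -0.088], TCP at [0.205, -0.59, 0.405] pointing down, gripper open.
Joint ranges: [-2.6, 2.6], [-0.5, 2.12], [-1.47, 1.34], [0.16, 2.42], [-1.27, 4.41], [0.06, 2.06], [-2.6, 2.6]. Speed limits (rad/s): [2.22, 2.22, 2.79, 2.79, 3.14, 3.14, 3.14].

### API

Orientations are given as a unit quaternion [x, y, z, w].
In Python, from bench import r, eyes, job gives the robot as it stands. The module is installed in compiled form; this text tells all that it offers.
- The arm moves only by the shell command python3 -m inch 'ROWS' [OPENING] [FORCE]. ROWS is JSON, a list of rows, each a list of 6 numbers: the shift along the tool's x, y, z normalised to -1 to 1, where 1 is 4 cm, then the turn, a rotation vector about the tool's x, y, z normalised to -1 to 1, where 1 is 0.12 rad. In form: [[x, y, z, wx, wy, wz], ...]. A call has exactly 5 rows; each row shifts and turns the commanded pose from where the row before left it, along the tool's axes as they then stand; what a row does not reach is not made up. A row lasts 1/12 s, in which the tool goes at most 41.7 mm and 7.16 degrees, less where a joint would pass 70% of its speed; a pose out of reach is approached as far as the arm can. A call with a number of a shift or a turn outside -1 to 1 is refused whole. A call with a gripper value outside its range is refused whole. OPENING is the gripper command: -1 is shut, 1 is fully open, values between are in proportion, set as the call begins (- or left out, the last holds). The fingers move at their own pace and stop on an object; FORCE is the grip in N (left out, the last holds). Time passes only in rows, so rows that do not move let the fingers close, or fill a call up. It gives the time, the measured TCP pose, the force, the opening and the grip force at its end, in the units of the state.
- r.read_state(): the state, without advancing time (a new reading comes with each control period).
- eyes.camera(name): name is "scene" or "top" or "wrist"; returns a dict with "pixels" (400x640x3 uint8, red, green, blue), "fx", "fy", "cx", "cy" (pixels), "D" ([k1, k2, p1, p2, k3] as OpenCV has them; the pictures are not rectified), "extrinsics" (4x4, takes a point from camera to world coordinates). Camera axes: x right, y down, z forward; pixel columns grow to the right and rows downward; lengths in m; the calibration is good to about 2 mm. A picture is of the moment at which its call begins. There is no depth.
- job.close_job(): hands the job in; it is judged then, once.
The state is a dict: "time": time; "joint_positions": joint angles; "joint_vel": joint speeds; "joint_torque": joint torques, N m; "ee_pos": TCP position; "eef_rot": TCP orientation; "ft_force": force on the tool from outside, world axes, zero at the start; "torque": the same for the moment, N m; "width": finger opening in m; "grip_force": force on a finger pad.
Only numpy, scipy, OpenCV 4.12 (cv2) and the standard library are available. Lean on these libraries where they do the work, as an engineer would, in place of code of your own. Each camera call takes 0.05 s, during which the arm holds its last target. There are 200 camera calls.

## Working session

There is one attempt and no reset: what is moved stays moved. The work goes in short steps, Python scripts to look and compute and a shell command to move; the robot and the scene stay as the last step left them, time stands still between calls to the robot, and variables do not carry over. Pictures are saved under pics/ and viewed, at most 10 in all, crops included, and the job is handed in when it is done.

```bash
mkdir -p pics; python3 - <<'E'
from bench import r,eyes
import cv2,pickle
d={n:eyes.camera(n) for n in("top","scene")}
pickle.dump(d,open('c0.pkl','wb'))
for n in d: cv2.imwrite(f'pics/{n}0.png',d[n]["pixels"][:,:,::-1]); print(n,d[n]["extrinsics"].round(3).tolist(),d[n]["fx"],d[n]["D"])
s=r.read_state();print(s["time"],s["ee_pos"],s["eef_rot"],s["width"])
E
```

```text
top [[0.012, -0.994, 0.112, 0.412], [-1.0, -0.012, -0.002, -0.101], [0.003, -0.112, -0.994, 1.208], [0.0, 0.0, 0.0, 1.0]] 404.7124187665661 [0.02154713 0.         0.         0.         0.        ]
scene [[0.651, -0.416, 0.635, -0.57], [-0.759, -0.375, 0.532, -1.03], [0.017, -0.828, -0.56, 0.986], [0.0, 0.0, 0.0, 1.0]] 512.909873644019 [-0.0631142  0.         0.         0.         0.       ]
0.1 [ 0.20535595 -0.59018671  0.40402916] [ 9.86016595e-01  1.66645913e-01 -1.25505776e-04 -6.31560908e-04] 0.08689497658000706
```

View pics/top0.png

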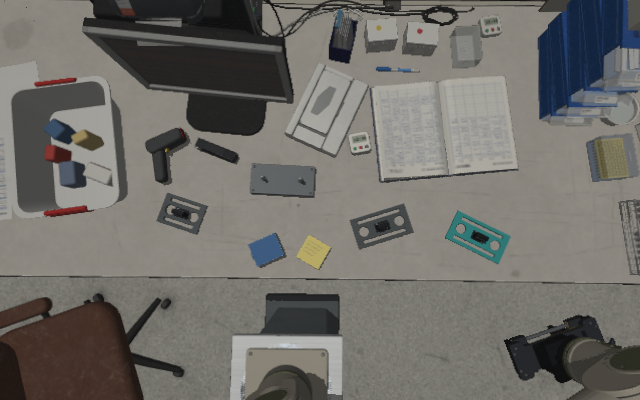

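View pics/scene0.png

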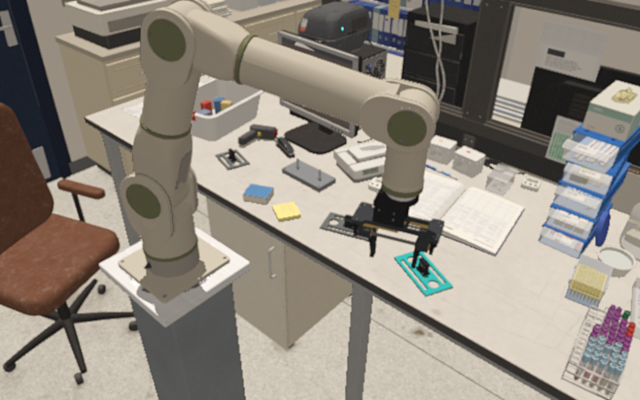

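Candidates in the top view: dark plate at (381,227), which looks like the long one; the smaller dark plate at (183,213), the short one; the turquoise look-alike at (478,237). The stand is at (283,180). I'll check the choice in one close crop.

```bash
python3 - <<'E'
import cv2,pickle,numpy as np
im=pickle.load(open('c0.pkl','rb'))["top"]["pixels"][:,:,::-1]
a=cv2.resize(im[195:260,340:420],None,fx=5,fy=5,interpolation=cv2.INTER_CUBIC)
b=cv2.resize(im[150:215,243:323],None,fx=5,fy=5,interpolation=cv2.INTER_CUBIC)
c=cv2.resize(im[190:239,150:230],None,fx=5,fy=5,interpolation=cv2.INTER_CUBIC)
out=np.vstack([np.hstack([a,b]),np.hstack([c,c*0])])
cv2.imwrite('pics/crop.png',out)
E
```

```text
(no output)
```

View pics/crop.png

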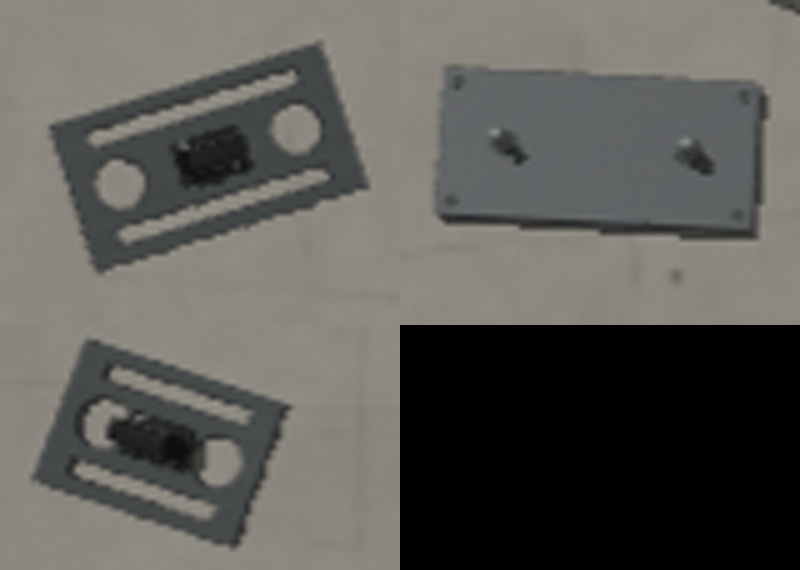

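The crop shows three things. The long template's holes are at crop (120,185) and (297,130). The short template's holes are close to its handle. The stand's top corners are at about (445,67), (760,84), (754,228) and (438,214). The dark plate at (381,227) is the right one.

```bash
cat > h.py <<'E'
import numpy as np,cv2
from scipy.spatial.transform import Rotation as R
def ray(c,uv,z):
    K=np.array([[c["fx"],0,c["cx"]],[0,c["fy"],c["cy"]],[0,0,1]])
    p=cv2.undistortPoints(np.array(uv,float).reshape(-1,1,2),K,np.array(c["D"]))[:,0]
    E=c["extrinsics"];d=np.c_[p,np.ones(len(p))]@E[:3,:3].T
    return E[:3,3]+d*((z-E[2,3])/d[:,2:])
def plan(target,yaw,z,s):
    """tool-down pose with closing axis (tool y) at world angle yaw mod pi; prints tool-frame units"""
    Rt=R.from_quat(s["eef_rot"]); p=np.array(s["ee_pos"])
    best=None
    for k in(0,np.pi):
        y=np.array([np.cos(yaw+k),np.sin(yaw+k),0]);zz=np.array([0,0,-1.]);x=np.cross(y,zz)
        w=(Rt.inv()*R.from_matrix(np.c_[x,y,zz])).as_rotvec()
        if best is None or np.linalg.norm(w)<np.linalg.norm(best):best=w
    d=np.array([*target,z])-p
    print("shift units (tool axes now)",(Rt.inv().apply(d)/.04).round(3),"after turn",((Rt*R.from_rotvec(best)).inv().apply(d)/.04).round(3),"turn units",(best/.12).round(3))
E
python3 - <<'E'
import pickle;from h import *
from bench import r
c=pickle.load(open('c0.pkl','rb'))["top"]
f=lambda l,o:[(o[0]+(u+.5)/5-.5,o[1]+(v+.5)/5-.5) for u,v in l]
L=ray(c,f([(120,185),(297,130)],(340,195)),.003)
C=ray(c,f([(52,126),(321,42),(368,186),(99,272)],(340,195)),.006)
S=ray(c,f([(45,67),(360,84),(354,228),(38,214)],(243,150)),.018)
P=ray(c,f([(95,137),(283,147)],(243,150)),.058)
P2=ray(c,f([(121,157),(309,169)],(243,150)),.018)
g=lambda a,b:(np.linalg.norm(b-a),np.degrees(np.arctan2(*(b-a)[1::-1])))
print("L",L,L.mean(0),g(*L),C.mean(0),g(C[0],C[1]),g(C[1],C[2]),g(C[3],C[2]))
print("S",S.mean(0),g(S[0],S[1]),g(S[3],S[2]),g(S[1],S[2]),P,P.mean(0),g(*P),P2.mean(0))
s=r.read_state();Rm=R.from_quat(s["eef_rot"]).as_matrix();print(Rm.round(3))
a=L[1]-L[0];yaw=np.arctan2(a[1],a[0])+np.pi/2
plan(C.mean(0)[:2],yaw,.25,s)
E
```

```text
L [[ 0.4506441  -0.22118499  0.003     ]
 [ 0.48462724 -0.32650451  0.003     ]] [ 0.46763567 -0.27384475  0.003     ] (np.float64(0.11066641133691013), np.float64(-72.11681781505972)) [ 0.46831887 -0.27433534  0.006     ] (np.float64(0.16854455089770004), np.float64(-71.96952971821291)) (np.float64(0.08947753879505665), np.float64(-162.50599153046218)) (np.float64(0.16752029881617642), np.float64(-71.72205992222938))
S [0.60258077 0.02175173 0.018     ] (np.float64(0.188261183904294), np.float64(-92.38927119041179)) (np.float64(0.18723779497380424), np.float64(-91.83949187767803)) (np.float64(0.08665234890142978), np.float64(178.49225533303238)) [[ 0.60178106  0.07767087  0.058     ]
 [ 0.59735104 -0.03042028  0.058     ]] [0.59956605 0.02362529 0.058     ] (np.float64(0.10818188767575443), np.float64(-92.34690196060036)) [0.59366768 0.01222741 0.018     ]
[[ 0.944  0.329 -0.   ]
 [ 0.329 -0.944  0.001]
 [-0.    -0.001 -1.   ]]
shift units (tool axes now) [ 8.804 -5.292  3.857] after turn [5.496 8.681 3.851] turn units [-9.0000e-03 -8.0000e-03 -1.2901e+01]
```

The holes are 110.7 mm apart (should be 110) and the plate is about 168 x 89, so this is the right template. It sits at (0.468, -0.274), axis -72°. I'll move above it, then turn.

```bash
python3 -m inch '[[0.4,-0.24,0,0,0,0],[0.6,-0.36,0,0,0,0],[0.6,-0.36,0,0,0,0],[0.6,-0.36,0,0,0,0],[0.6,-0.36,0,0,0,0]]' 1
python3 -m inch '[[0.6,-0.36,0.1,0,0,0],[0.6,-0.36,0.2,0,0,0],[0.6,-0.36,0.2,0,0,0],[0.6,-0.36,0.2,0,0,0],[0.6,-0.36,0.2,0,0,0]]'
python3 -m inch '[[0.6,-0.36,0.2,0,0,0],[0.6,-0.36,0.2,0,0,0],[0.6,-0.36,0.2,0,0,0],[0.6,-0.36,0.2,0,0,0],[0.6,-0.36,0.1,0,0,0]]'
python3 -m inch '[[0,0,0,0,0,-0.6],[0,0,0,0,0,-0.9],[0,0,0,0,0,-0.9],[0,0,0,0,0,-0.9],[0,0,0,0,0,-0.9]]'
python3 -m inch '[[0,0,0,0,0,-0.9],[0,0,0,0,0,-0.9],[0,0,0,0,0,-0.9],[0,0,0,0,0,-0.9],[0,0,0,0,0,-0.9]]'
python3 -m inch '[[0,0,0,0,0,-0.9],[0,0,0,0,0,-0.9],[0,0,0,0,0,-0.9],[0,0,0,0,0,-0.9],[0,0,0,0,0,-0.5]]'
python3 - <<'E'
from h import *
from bench import r,eyes
import pickle
s=r.read_state();print(s["time"],s["ee_pos"],s["joint_positions"])
plan((.468,-.274),np.radians(18),.26,s)
c=eyes.camera("wrist");pickle.dump((c,s),open('w1.pkl','wb'));cv2.imwrite('pics/w1.png',c["pixels"][:,:,::-1]);print(c["extrinsics"].round(3).tolist(),c["fx"],c["D"])
E
```

```text
time: 0.52
ee_pos: [0.2897, -0.4889, 0.4044]
eef_rot: [0.986, 0.167, -0.0, -0.0]
ft_force: [0.6, -0.2, 0.2]
width: 0.0868
grip_force: 0.0
time: 0.93
ee_pos: [0.3793, -0.3813, 0.3682]
eef_rot: [0.986, 0.167, -0.0, -0.0]
ft_force: [1.1, 0.1, 0.1]
width: 0.087
grip_force: 0.0
time: 1.35
ee_pos: [0.4688, -0.2739, 0.3315]
eef_rot: [0.986, 0.167, -0.001, -0.0]
ft_force: [-0.2, -0.1, -0.1]
width: 0.0874
grip_force: 0.0
time: 1.77
ee_pos: [0.4684, -0.2751, 0.3324]
eef_rot: [0.912, 0.41, -0.0, -0.0]
ft_force: [-0.1, 0.8, 0.1]
width: 0.0873
grip_force: 0.0
time: 2.18
ee_pos: [0.4683, -0.2751, 0.3324]
eef_rot: [0.77, 0.638, -0.0, -0.0]
ft_force: [-0.8, 0.4, 0.2]
width: 0.0866
grip_force: 0.0
time: 2.6
ee_pos: [0.4683, -0.2752, 0.3324]
eef_rot: [0.591, 0.807, -0.0, -0.0]
ft_force: [-0.8, 0.5, -0.6]
width: 0.087
grip_force: 0.0
2.6 [ 0.46826175 -0.27515747  0.33238425] [ 0.89608301  0.24851475 -0.51243259  1.75021323  0.13084709  1.17746091
  0.65241447]
shift units (tool axes now) [0.029 0.003 1.81 ] after turn [0.03  0.003 1.81 ] turn units [-0.004 -0.004 -0.068]
[[0.953, 0.288, 0.092, 0.443], [0.302, -0.908, -0.291, -0.195], [-0.0, 0.305, -0.952, 0.313], [0.0, 0.0, 0.0, 1.0]] 350.46098880443884 [-0.03518103  0.          0.          0.          0.        ]
```

View pics/w1.png

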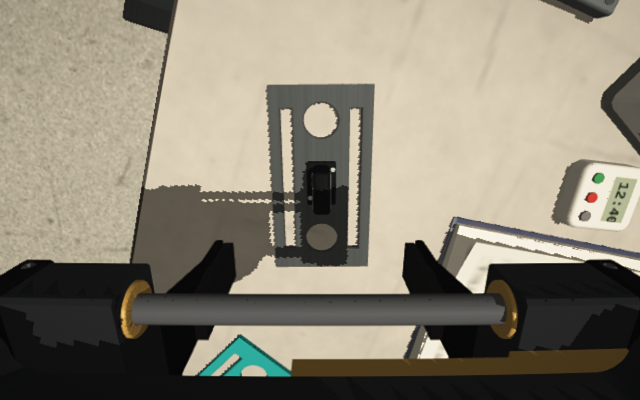

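The wrist view shows the template right below, centred between the fingers, with its holes at (321,120) and (322,237). Cross-checking its pose.

```bash
python3 - <<'E'
from h import *
import pickle
c,s=pickle.load(open('w1.pkl','rb'))
L=ray(c,[(321,120),(322,237)],.004);a=L[1]-L[0]
print(L,L.mean(0),np.linalg.norm(a),np.degrees(np.arctan2(a[1],a[0])))
plan(L.mean(0)[:2],np.arctan2(a[1],a[0])+np.pi/2,.196,s)
E
```

```text
[[ 0.45291019 -0.2203613   0.004     ]
 [ 0.48727022 -0.32498507  0.004     ]] [ 0.47009021 -0.27267319  0.004     ] 0.11012150117386008 -71.81903368808999
shift units (tool axes now) [0.044 0.064 3.41 ] after turn [0.045 0.063 3.41 ] turn units [-0.004 -0.004 -0.094]
```

```bash
python3 -m inch '[[0.03,0.04,0.3,0,0,-0.08],[0,0,0.6,0,0,0],[0,0,0.6,0,0,0],[0,0,0.6,0,0,0],[0,0,0.4,0,0,0]]'
python3 -m inch '[[0,0,0.3,0,0,0],[0,0,0.25,0,0,0],[0,0,0.2,0,0,0],[0,0,0.1,0,0,0],[0,0,0.06,0,0,0]]'
python3 -m inch '[[0,0,0,0,0,0],[0,0,0,0,0,0],[0,0,0,0,0,0],[0,0,0,0,0,0],[0,0,0,0,0,0]]' -1 30
python3 -m inch '[[0,0,0,0,0,0],[0,0,0,0,0,0],[0,0,0,0,0,0],[0,0,0,0,0,0],[0,0,0,0,0,0]]'
```

```text
time: 3.07
ee_pos: [0.4688, -0.2729, 0.2295]
eef_rot: [0.59, 0.807, -0.0, -0.001]
ft_force: [-0.1, 0.0, 0.0]
width: 0.0867
grip_force: 0.0
time: 3.48
ee_pos: [0.4697, -0.2736, 0.1961]
eef_rot: [0.59, 0.808, 0.0, 0.0]
ft_force: [-0.2, -0.3, 1.1]
width: 0.0869
grip_force: 0.0
time: 3.9
ee_pos: [0.4697, -0.2737, 0.1968]
eef_rot: [0.59, 0.808, -0.0, 0.0]
ft_force: [-1.0, -0.4, 0.9]
width: 0.0614
grip_force: 0.0
time: 4.32
ee_pos: [0.4696, -0.2735, 0.1964]
eef_rot: [0.59, 0.808, -0.0, 0.0]
ft_force: [0.0, 1.5, -0.6]
width: 0.0281
grip_force: 0.0
```

```bash
python3 -m inch '[[0,0,0,0,0,0],[0,0,0,0,0,0],[0,0,0,0,0,0],[0,0,0,0,0,0],[0,0,0,0,0,0]]'
python3 -m inch '[[0,0,0,0,0,0],[0,0,0,0,0,0],[0,0,-0.05,0,0,0],[0,0,-0.1,0,0,0],[0,0,-0.2,0,0,0]]'
python3 - <<'E'
from h import *
from bench import r
s=r.read_state();print(s["grip_force"],s["width"],s["ft_force"])
plan((.6005,.0225),np.radians(-2.2),.31,s)
E
```

```text
time: 4.73
ee_pos: [0.4696, -0.2736, 0.1963]
eef_rot: [0.59, 0.808, 0.0, 0.0]
ft_force: [0.5, -0.6, -0.3]
width: 0.0141
grip_force: 30.0
time: 5.15
ee_pos: [0.4691, -0.2734, 0.2099]
eef_rot: [0.59, 0.808, -0.0, -0.001]
ft_force: [-0.1, 0.3, -3.0]
width: 0.0133
grip_force: 30.0
29.99659154098481 0.013313475737613921 [-0.09751302  0.32633575 -3.03066233]
shift units (tool axes now) [ 6.048  5.379 -2.501] after turn [ 7.517  2.998 -2.503] turn units [-0.013 -0.01   2.9  ]
```

Gripped (14 mm wide, about 3 N of weight). Lifting, carrying and turning.

```bash
python3 -m inch '[[0,0,-0.4,0,0,0],[0,0,-0.6,0,0,0],[0,0,-0.6,0,0,0],[0,0,-0.6,0,0,0],[0,0,-0.3,0,0,0]]'
python3 -m inch '[[0.2,0.18,0,0,0,0],[0.4,0.36,0,0,0,0],[0.5,0.44,0,0,0,0],[0.5,0.44,0,0,0,0],[0.5,0.44,0,0,0,0]]'
python3 -m inch '[[0.5,0.44,0,0,0,0],[0.5,0.44,0,0,0,0],[0.5,0.44,0,0,0,0],[0.5,0.44,0,0,0,0],[0.5,0.44,0,0,0,0]]'
python3 -m inch '[[0.5,0.44,0,0,0,0],[0.5,0.44,0,0,0,0],[0.3,0.28,0,0,0,0],[0.15,0.1,0,0,0,0],[0,0,0,0,0,0]]'
python3 -m inch '[[0,0,0,0,0,0.3],[0,0,0,0,0,0.6],[0,0,0,0,0,0.6],[0,0,0,0,0,0.6],[0,0,0,0,0,0.5]]'
python3 -m inch '[[0,0,0,0,0,0.3],[0,0,0,0,0,0],[0,0,0,0,0,0],[0,0,0,0,0,0],[0,0,0,0,0,0]]'
python3 - <<'E'
from h import *
from bench import r,eyes
import pickle
s=r.read_state();print(s["time"],s["ee_pos"],s["grip_force"])
plan((.6005,.0225),np.radians(-2.2),.214,s)
d={n:eyes.camera(n) for n in("top","scene","wrist")}
pickle.dump(d,open('c2.pkl','wb'))
a=cv2.resize(d["top"]["pixels"][130:230,203:363,::-1],None,fx=4,fy=4,interpolation=cv2.INTER_CUBIC)
cv2.imwrite('pics/t2.png',a)
b=cv2.resize(d["scene"]["pixels"][120:240,220:420,::-1],None,fx=4,fy=4,interpolation=cv2.INTER_CUBIC)
cv2.imwrite('pics/s2.png',b)
E
```

```text
time: 5.57
ee_pos: [0.4702, -0.2736, 0.3139]
eef_rot: [0.59, 0.808, 0.0, 0.002]
ft_force: [0.4, -1.2, -2.4]
width: 0.0137
grip_force: 30.0
time: 5.98
ee_pos: [0.5149, -0.1689, 0.3089]
eef_rot: [0.59, 0.808, -0.0, -0.001]
ft_force: [0.4, -0.2, -2.8]
width: 0.0137
grip_force: 30.0
time: 6.4
ee_pos: [0.5682, -0.0466, 0.3088]
eef_rot: [0.589, 0.808, -0.0, -0.001]
ft_force: [0.2, -0.3, -2.6]
width: 0.0138
grip_force: 30.0
time: 6.82
ee_pos: [0.5982, 0.0244, 0.309]
eef_rot: [0.588, 0.809, 0.0, -0.001]
ft_force: [-0.3, 0.2, -3.2]
width: 0.0135
grip_force: 30.0
time: 7.23
ee_pos: [0.598, 0.0202, 0.3096]
eef_rot: [0.71, 0.704, -0.001, -0.0]
ft_force: [0.3, -0.4, -3.0]
width: 0.0138
grip_force: 30.0
time: 7.65
ee_pos: [0.5984, 0.0213, 0.3101]
eef_rot: [0.72, 0.694, -0.0, 0.0]
ft_force: [0.5, -0.2, -3.5]
width: 0.0135
grip_force: 30.0
7.65 [0.59842298 0.02134707 0.31014551] 29.996616756543517
shift units (tool axes now) [0.031 0.051 2.404] after turn [0.031 0.051 2.404] turn units [-0.002  0.002  0.004]
```

View pics/s2.png

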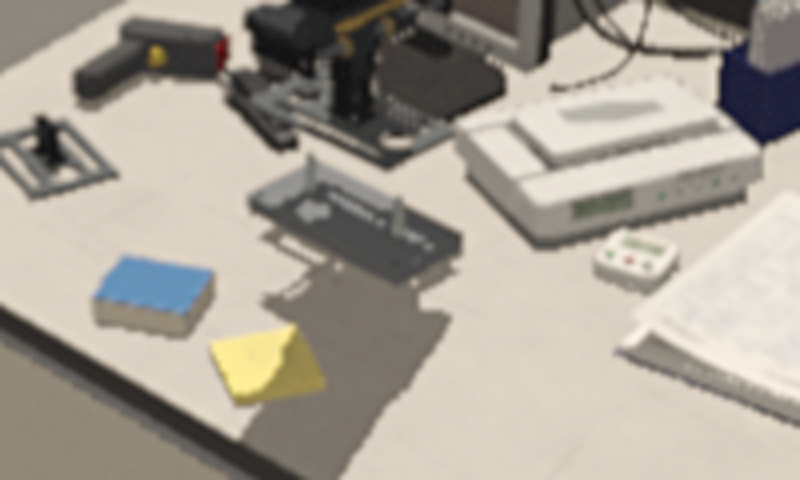

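View pics/t2.png

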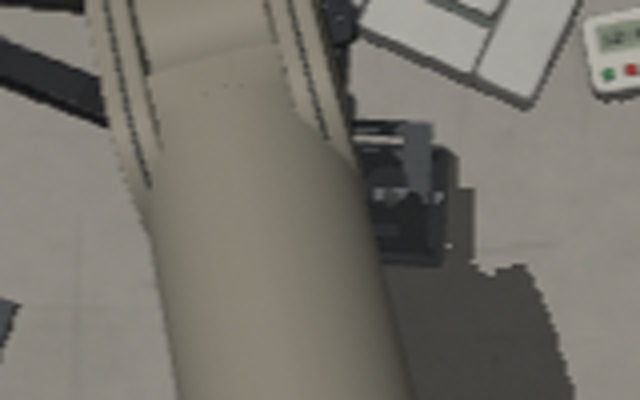

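In the scene crop, the template hangs level above the stand, with post tips at about (311,157) and (397,203). The arm hides most of the top view. I'll cross-check the posts from the scene camera.

```bash
python3 - <<'E'
from h import *
import pickle
d=pickle.load(open('c2.pkl','rb'))
f=lambda l:[(220+(u+.5)/4-.5,120+(v+.5)/4-.5) for u,v in l]
P=ray(d["scene"],f([(311,157),(397,203)]),.057)
print(P,P.mean(0),np.linalg.norm(P[1]-P[0]))
S=ray(d["scene"],f([(250,199),(400,265),(462,238)]),.018);print(S,(S[0]+S[2])/2)
im=cv2.resize(d["wrist"]["pixels"][:,:,::-1],None,fx=1.25,fy=1.25);cv2.imwrite('pics/w2.png',im)
E
```

```text
[[ 0.60277388  0.07602573  0.057     ]
 [ 0.59448272 -0.03412849  0.057     ]] [0.5986283  0.02094862 0.057     ] 0.11046580633659114
[[ 0.55882771  0.11146954  0.018     ]
 [ 0.56690652 -0.06217148  0.018     ]
 [ 0.63696049 -0.07415311  0.018     ]] [0.5978941  0.01865821 0.018     ]
```

View pics/w2.png

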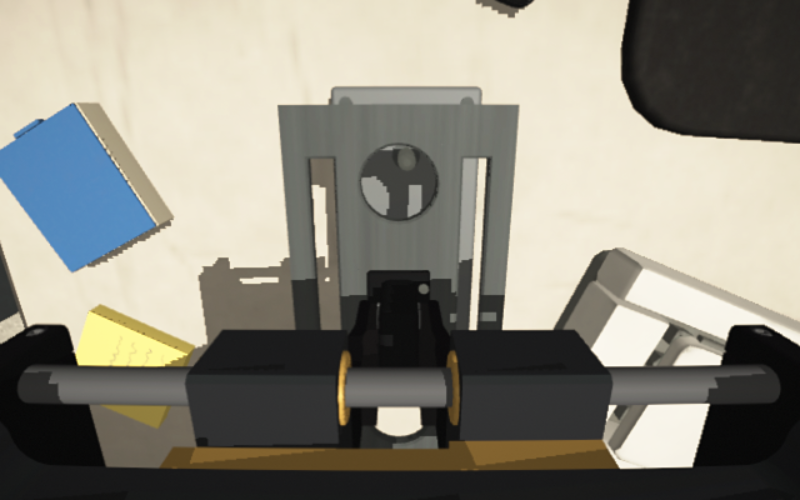

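The wrist view shows the +y hole at (400,181) and a post tip through it at (407,150). I'll measure both.

```bash
python3 - <<'E'
from h import *
import pickle
c=pickle.load(open('c2.pkl','rb'))["wrist"]
f=lambda l:[((u+.5)/1.25-.5,(v+.5)/1.25-.5) for u,v in l]
print("hole",ray(c,f([(399.5,180)]),.120),"width",ray(c,f([(361,181),(438,181)]),.12))
print("tip",ray(c,f([(407,152)]),.056), "stand far edge",ray(c,f([(332,88),(481,88)]),.018).round(4).tolist(),"plate corners",ray(c,f([(278,105),(519,105)]),.12).round(4).tolist())
E
```

```text
hole [[0.60131493 0.07886439 0.12      ]] width [[0.58624321 0.07904504 0.12      ]
 [0.61635988 0.07791539 0.12      ]]
tip [[0.605601   0.08361279 0.056     ]] stand far edge [[0.5633, 0.1189, 0.018], [0.651, 0.1157, 0.018]] plate corners [[0.557, 0.1087, 0.12], [0.647, 0.1053, 0.12]]
```

The three views agree to within about 4 mm, against 10 mm of play. I'll shift by +2.5 mm and lower.

```bash
python3 -m inch '[[0.05,0.06,0.2,0,0,0],[0,0,0.3,0,0,0],[0,0,0.3,0,0,0],[0,0,0.2,0,0,0],[0,0,0.1,0,0,0]]'
python3 -m inch '[[0,0,0.15,0,0,0],[0,0,0.2,0,0,0],[0,0,0.2,0,0,0],[0,0,0.1,0,0,0],[0,0,0.05,0,0,0]]'
python3 - <<'E'
from h import *
from bench import eyes
c=eyes.camera("wrist");a=c["pixels"][60:260,200:440,::-1]
e=eyes.camera("scene")["pixels"][120:220,260:380,::-1]
a=cv2.resize(a,None,fx=2,fy=2);e=cv2.resize(e,(480,400),interpolation=cv2.INTER_CUBIC)
cv2.imwrite('pics/d3.png',cv2.resize(np.hstack([a,e]),None,fx=.83,fy=.83))
E
```

```text
time: 8.22
ee_pos: [0.6004, 0.0235, 0.2639]
eef_rot: [0.72, 0.693, -0.001, -0.001]
ft_force: [0.1, 0.5, -3.0]
width: 0.0135
grip_force: 30.0
time: 8.63
ee_pos: [0.6008, 0.0236, 0.2374]
eef_rot: [0.721, 0.693, -0.0, -0.0]
ft_force: [-0.2, -0.4, -2.6]
width: 0.014
grip_force: 30.0
```

View pics/d3.png

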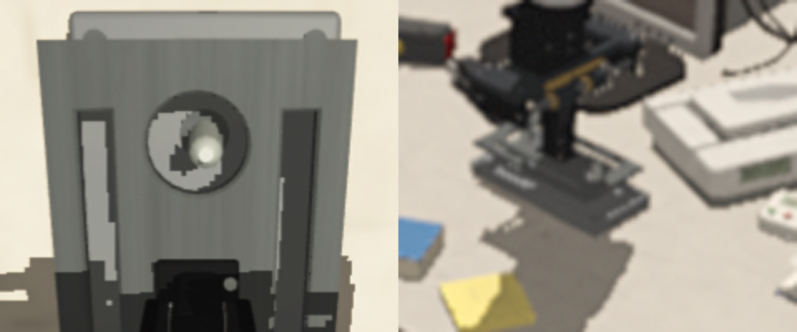

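The post is through the +y hole and about 3 mm off centre. The plate is level over the base, so I'll keep lowering slowly.

```bash
python3 -m inch '[[0,0.05,0.1,0,0,0],[0,0,0.1,0,0,0],[0,0,0.1,0,0,0],[0,0,0.08,0,0,0],[0,0,0.05,0,0,0]]'
python3 -m inch '[[0,0,0.05,0,0,0],[0,0,0.03,0,0,0],[0,0,0.03,0,0,0],[0,0,0.02,0,0,0],[0,0,0,0,0,0]]'
```

```text
time: 9.15
ee_pos: [0.6029, 0.0235, 0.2205]
eef_rot: [0.721, 0.693, -0.0, -0.0]
ft_force: [0.4, 0.1, -3.6]
width: 0.014
grip_force: 30.0
time: 9.57
ee_pos: [0.603, 0.0236, 0.2158]
eef_rot: [0.721, 0.693, -0.0, 0.0]
ft_force: [0.1, 0.1, -3.3]
width: 0.0139
grip_force: 30.0
```

```bash
python3 -m inch '[[0,0,0.02,0,0,0],[0,0,0.02,0,0,0],[0,0,0.01,0,0,0],[0,0,0,0,0,0],[0,0,0,0,0,0]]'
python3 -m inch '[[0,0,0.01,0,0,0],[0,0,0.01,0,0,0],[0,0,0.01,0,0,0],[0,0,0,0,0,0],[0,0,0,0,0,0]]'
```

```text
time: 9.98
ee_pos: [0.6031, 0.0237, 0.2144]
eef_rot: [0.721, 0.693, 0.0, 0.0]
ft_force: [-2.2, -1.1, 3.5]
width: 0.0138
grip_force: 30.0
time: 10.4
ee_pos: [0.6031, 0.0237, 0.2143]
eef_rot: [0.721, 0.693, -0.0, 0.0]
ft_force: [-7.9, -1.3, 17.0]
width: 0.0137
grip_force: 30.0
```

It touched the base at the expected height, with contact force now acting upward. I'll relieve the press and open.

```bash
python3 -m inch '[[0,0,-0.03,0,0,0],[0,0,0,0,0,0],[0,0,0,0,0,0],[0,0,0,0,0,0],[0,0,0,0,0,0]]'
python3 -m inch '[[0,0,0,0,0,0],[0,0,0,0,0,0],[0,0,0,0,0,0],[0,0,0,0,0,0],[0,0,0,0,0,0]]' 0.3
python3 -m inch '[[0,0,0,0,0,0],[0,0,0,0,0,0],[0,0,0,0,0,0],[0,0,0,0,0,0],[0,0,0,0,0,0]]'
python3 -m inch '[[0,0,-0.1,0,0,0],[0,0,-0.3,0,0,0],[0,0,-0.5,0,0,0],[0,0,-0.6,0,0,0],[0,0,-0.6,0,0,0]]'
python3 -m inch '[[0,0,-0.4,0,0,0],[0,0,-0.2,0,0,0],[0,0,0,0,0,0],[0,0,0,0,0,0],[0,0,0,0,0,0]]'
python3 - <<'E'
from h import *
from bench import eyes
a=eyes.camera("wrist")["pixels"][:,:,::-1]
e=cv2.resize(eyes.camera("scene")["pixels"][120:220,260:380,::-1],(480,400),interpolation=cv2.INTER_CUBIC)
cv2.imwrite('pics/e4.png',cv2.resize(np.hstack([a[:,120:520],e]),None,fx=.9,fy=.9))
E
```

```text
time: 10.82
ee_pos: [0.6032, 0.0236, 0.2144]
eef_rot: [0.721, 0.693, 0.0, 0.0]
ft_force: [-3.2, -0.7, 5.2]
width: 0.014
grip_force: 30.0
time: 11.23
ee_pos: [0.6031, 0.0236, 0.2138]
eef_rot: [0.721, 0.693, 0.0, -0.0]
ft_force: [-0.7, 0.4, 0.4]
width: 0.0392
grip_force: 0.0
time: 11.65
ee_pos: [0.603, 0.0236, 0.2139]
eef_rot: [0.721, 0.693, 0.0, 0.0]
ft_force: [-0.2, 0.4, 0.9]
width: 0.056
grip_force: 0.0
time: 12.07
ee_pos: [0.6029, 0.0237, 0.2998]
eef_rot: [0.72, 0.693, 0.0, 0.0]
ft_force: [1.3, -0.4, -1.1]
width: 0.0566
grip_force: 0.0
time: 12.48
ee_pos: [0.6027, 0.0235, 0.3208]
eef_rot: [0.721, 0.693, -0.001, -0.001]
ft_force: [-0.5, -0.4, -1.3]
width: 0.0568
grip_force: 0.0
```

View pics/e4.png

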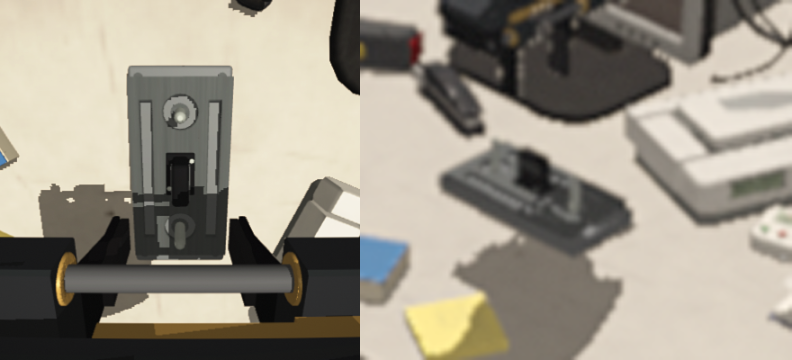

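The template lies flat on the base with a post centred in each hole, at (180,115) and (180,232) in the picture, and the gripper is clear of it.

```bash
python3 -c "from bench import job;print(job.close_job())"
```

```text
the job is handed in; nothing more can be done
None
```

The long template is hanging flat on the stand with a post through each hole; I never touched the short or turquoise templates, and the job was handed in at about 12.6 s (no verdict came back).

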